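# Put the salt shakers back behind the rack lip

## Robot

A 6-joint arm with a two-finger parallel gripper is mounted at the origin on a cart in front of the work surface, level with it; the furniture and walls round the work are solid. World frame = base frame: x ahead of the robot, y to its left, z up, the work surface at z = 0. Lengths are in m, angles in degrees, forces in N, time in s.
With the tool pointing down it reaches from about 0.3 to 0.775 m from the base axis. Payload 14.6 kg.
Tool frame: the origin (TCP) lies at the centre of the arm's flange, where the gripper is bolted on; the fingertips stand 199 mm ahead of it and the grasp point (between the pads) lies 180 mm ahead of it; z points along the fingers, y is the line along which they close (so a half turn about z gives the same grasp; the last joint's range is limited). The gripper opens to 94 mm and grips with 3 to 60 N. Pads are 16 mm wide; open, the fingers measure 119 mm over their backs; the gripper's body (75 mm by 177 mm) begins 78 mm behind the grasp point.
Start: joints at [-71.711, 17.183, 87.147, -0, 75.671, -3.816], TCP at [0.207, -0.51, 0.405] pointing down, gripper open.
Joint ranges: [-173.82, 173.82], [-45.26, 126.66], [13.44, 144.39], [-59.66, 239.66], [0, 175.72], [-146.38, 146.38]. Speed limits (degrees/s): [127.2, 127.2, 147.25, 180, 180, 180].

## Interface

Orientations are given as [roll, pitch, yaw] about the fixed x, y, z axes, in that order (R = Rz(yaw) Ry(pitch) Rx(roll)).
In Python, from rig import arm gives the robot as it stands. The module is installed in compiled form; this text tells all that it offers.
- The arm moves only by the tool send_rows, never from a script. Its argument "commands" is one flat list of numbers, 7 for each row, row after row: the opening in per cent of the stroke, from 0 (shut) to 100 (fully open), then the shift along the tool's x, y, z in m, then the turn, a rotation vector about the tool's x, y, z in degrees. In form: [hand, x, y, z, rx, ry, rz, hand, x, y, z, rx, ry, rz, ...]. A call has 1 to 5 rows; each row shifts and turns the commanded pose from where the row before left it, along the tool's axes as they then stand; what a row does not reach is not made up. A row lasts 1/12 s, in which the tool goes at most 41.7 mm and 7.16 degrees, less where a joint would pass 70% of its speed; a pose out of reach is approached as far as the arm can. A call with a gripper value outside its range is refused whole. The fingers move at their own pace and stop on an object; "squeeze" is the grip in N (left out, the last holds). Time passes only in rows, so rows that do not move let the fingers close. It gives the time, the measured TCP pose, the force, the opening and the grip force at its end, in the units of the state.
- arm.get_obs(): the state, without advancing time (a new reading comes with each control period).
- arm.snapshot(name): name is "side" or "top"; returns (picture, depth): 420x560x3 uint8, red, green, blue; 420x560 float32, m along the optical axis (not along the pixel's ray), 0 where there is no reading.
- arm.camera_info(name): a dict with "camera_matrix" (3x3 intrinsics, pixels), "world_from_camera" (4x4, takes a point from camera to world coordinates). Camera axes: x right, y down, z forward; pixel columns grow to the right and rows downward; lengths in m; the calibration is good to about 2 mm. A picture is of the moment at which its call begins. camera_info takes no time and is no camera call.
- arm.hand_in(): hands the job in; it is judged then, once.
Trained networks look in the newest picture that a camera, given by its name, has taken for a name from the list of things; names that differ only in an ending like _2 or _b are one class to them, and where a whole thing is asked for, a point or a joint stands for the part that bears it (a point fixed in the world has none). Each returns a list of dicts, best first, with "confidence" (0 to 1); they miss things now and then, are a little off and sometimes report something else, mostly with a low value. They report only what shows in the picture. A call takes as long as a camera call.
- arm.masks_of(label, camera): "region" (420x560 bool, what is visible of it) and "xy" ([column, row] in pixels, amid what is visible of it).
The state is a dict: "time_s": time; "joint_pos": joint angles; "dq": joint speeds; "effort": joint torques, N m; "tool_pos": TCP position; "orientation": TCP orientation; "ft_force": force on the tool from outside, world axes, zero at the start; "ft_torque": the same for the moment, N m; "width": finger opening in m; "finger_force": force on a finger pad.
Only numpy, scipy, OpenCV 4.12 (cv2) and the standard library are available. Lean on these libraries where they do the work, as an engineer would, in place of code of your own. Each camera call takes 0.05 s, during which the arm holds its last target. There are 200 camera calls.

## Task

Put the two salt shakers that stand in front of the till back in the wooden condiment rack (not the one far to the right, behind the rack): lift each over the front lip and set it down upright on the rack's lower shelf, behind the lip. Set them down gently, neither dropped nor thrown, and leave the honey jar, the espresso cup and the till roll where they stand.

Things in the scene. Friction and masses are not known exactly. Their poses are not given: they have to be found in the camera images.
- rack_floor (a point): Middle of the upper face of the lower shelf of the wooden condiment rack (fixed), 30 mm above the worktop. x points into the rack, away from its open front, y left along it, z up. Inside the lips the shelf is free from x = -40 to +40 mm and y = -183 to +183 mm; solid back panel at x = 40 to 52 mm. No side walls above the end lips.
- rack_lip (a point): Middle of the top edge of the rack's dark front lip, 20 mm above the lower shelf. The lip is 7 mm thick (x = -47 to -40 mm from the shelf point) and 380 mm long; like lips, also 20 mm high, close both ends of the shelf. Same axes as the shelf point.
- rack_board (a point): Middle of the lower front edge of the rack's upper board, which overhangs the shelf: 220 mm above it, front edge 5 mm in front of the shelf's middle line, top with fixed sugar sachets at about 245 mm. A gripper pointing straight down cannot hold a shaker over the shelf; one leaning back towards the open front by 25 to 45 degrees can. Thin brackets just under it at y = +-160 mm.
- salt_1_center (a point): Clear glass salt shaker with a round grey perforated cap, the first of two, the other one like it. 44 mm in diameter up to 66 mm height, then the cap 34 mm in diameter, 90 mm tall in all, about 0.1 kg, upright on the worktop. This point is on its axis, half-way up (45 mm above its underside); z is its long axis, up when it stands upright.
- salt_2_center (a point): Clear glass salt shaker with a round grey perforated cap, the second of two, the other one like it. 44 mm in diameter up to 66 mm height, then the cap 34 mm in diameter, 90 mm tall in all, about 0.1 kg, upright on the worktop. This point is on its axis, half-way up (45 mm above its underside); z is its long axis, up when it stands upright.
- honey_center (a point): Honey jar with a green lid, 64 x 68 mm, 84 mm tall, loose, standing on the rack's lower shelf near the middle of its width, to be left there. This point is on its axis at half height (42 mm above its underside).
- till_corner (a point): Foot of the near right corner of the grey cash register (till), which is fixed and always stands here: its front face runs from this corner straight to the left for 410 mm, it is 110 mm high at the front and up to 400 mm farther back. Carry things round in front of it, not over or through it.
- cup_center (a point): White espresso cup with a pink band, 60 x 87 mm with its handle, 56 mm tall, loose on the worktop, to be left alone, in line with the shakers. This point is at half height (28 mm).
- roll_center (a point): White paper till roll standing on end, 53 mm in diameter, 57 mm tall, loose on the worktop, to be left alone. This point is at half height.

How it is judged (in metres and radians):
At the end, for the whole second after the job is handed in: Both salt shakers stand upright (within 9 degrees), at rest, on the rack's lower shelf behind the front lip and inside the end lips (centre 35 to 55 mm above the shelf); the honey jar, espresso cup and till roll are upright and within 40 mm of where they stood (x of salt_1_center in the frame of rack_floor between -0.032 and 0.032 m and y of salt_1_center in the frame of rack_floor between -0.178 and 0.178 m and z of salt_1_center in the frame of rack_floor between 0.035 and 0.055 m and angle between each of salt_1_center, salt_2_center's own z axis and vertical below 0.16 rad and linear speed of each of salt_1, salt_2 below 0.03 m/s and x of salt_2_center in the frame of rack_floor between -0.032 and 0.032 m and y of salt_2_center in the frame of rack_floor between -0.178 and 0.178 m and z of salt_2_center in the frame of rack_floor between 0.035 and 0.055 m and distance of each of honey_center, cup_center, roll_center from where it was at the start of the episode below 0.04 m and angle between each of honey_center, cup_center, roll_center's own z axis and vertical below 0.15 rad); the robot touches nothing.
It fails at once if a salt shaker is dropped or thrown (moves faster than 0.8 m/s, a fall of over 30 mm, while no finger touches it) ((linear speed of salt_1 above 0.8 m/s and contact force between the fingers and salt_1 below 0.01 N) or (linear speed of salt_2 above 0.8 m/s and contact force between the fingers and salt_2 below 0.01 N)).
It fails at once if the honey jar, espresso cup or till roll is moved more than 40 mm or knocked over (distance of any of honey_center, cup_center, roll_center from where it was at the start of the episode above 0.04 m or angle between any of honey_center, cup_center, roll_center's own z axis and vertical above 0.5 rad).
It also fails if it takes over 61 s, if anything falls off the work surface, if the arm or the gripper's body presses on something with over 40 N, if the wrist force passes 120 N, or if a joint passes its speed limit or range.

## Working session

There is one attempt and no reset: what is moved stays moved. The work goes in short steps, Python scripts to look and compute and a tool call to move; the robot and the scene stay as the last step left them, time stands still between calls to the robot, and variables do not carry over. Pictures are saved under pics/ and viewed, at most 11 in all, crops included, and the job is handed in when it is done.

Besides the shell and the picture viewer there is one more tool, called after ">>>" by a JSON object that holds its "op" and its "data". send_rows: Moves the arm, as the interface text tells. Its arguments: {"type":"object","properties":{"commands":{"type":"array"},"squeeze":{"type":"number"}},"required":["commands"]}

```bash
mkdir -p pics; cat > h.py <<'E'
import numpy as np, cv2
from rig import arm
def pts(cam,depth,mask):
    ci=arm.camera_info(cam);K=np.array(ci["camera_matrix"]);T=np.array(ci["world_from_camera"])
    v,u=np.nonzero(mask&(depth>0));d=depth[v,u]
    P=np.stack([(u-K[0,2])/K[0,0]*d,(v-K[1,2])/K[1,1]*d,d],1)
    return P@T[:3,:3].T+T[:3,3]
def save(name,img): cv2.imwrite(f"pics/{name}.png",img[:,:,::-1])
E
python3 - <<'E'
from h import *
for c in("side","top"):
    im,d=arm.snapshot(c);save(c+"0",im)
    print(c,np.round(arm.camera_info(c)["world_from_camera"],3).tolist())
    for l in("salt_1_center","honey_center","cup_center","roll_center"):
        for m in arm.masks_of(l,c):
            P=pts(c,d,m["region"])
            print(c,l,round(m["confidence"],2),np.round(m["xy"]),len(P),np.round(np.percentile(P,[3,50,97],axis=0),3).tolist() if len(P) else "")
    np.save(c+"0.npy",d)
print(arm.get_obs())
E
```

```text
side [[-0.84, -0.307, 0.448, -0.197], [-0.543, 0.466, -0.698, 1.096], [0.006, -0.83, -0.558, 1.005], [0.0, 0.0, 0.0, 1.0]]
side honey_center 0.69 [313. 172.] 362 [[0.507, -0.378, 0.044], [0.53, -0.337, 0.093], [0.562, -0.324, 0.12]]
side cup_center 0.66 [292. 226.] 308 [[0.425, -0.099, 0.012], [0.447, -0.053, 0.042], [0.479, -0.024, 0.059]]
side roll_center 0.95 [205. 302.] 435 [[0.47, 0.355, 0.005], [0.486, 0.383, 0.05], [0.514, 0.397, 0.062]]
top [[0.01, -0.994, 0.111, 0.346], [-1.0, -0.013, -0.024, 0.04], [0.026, -0.111, -0.993, 1.589], [0.0, 0.0, 0.0, 1.0]]
top salt_1_center 0.56 [226. 229.] 106 [[0.432, 0.176, 0.039], [0.446, 0.189, 0.084], [0.463, 0.206, 0.091]]
top honey_center 0.57 [393. 204.] 382 [[0.507, -0.383, 0.039], [0.533, -0.351, 0.112], [0.562, -0.33, 0.119]]
top roll_center 0.54 [180. 215.] 236 [[0.471, 0.343, 0.011], [0.493, 0.364, 0.055], [0.517, 0.39, 0.062]]
{'time_s': 0.5, 'joint_pos': array([-7.17105601e+01,  1.71838836e+01,  8.71486356e+01, -1.25894956e-04,
        7.56705985e+01, -3.81742584e+00]), 'dq': array([-0.07767786, -0.13278692, -0.05914244,  0.00307972,  0.00950951,
        0.00273263]), 'effort': array([ 4.36228183e-04, -5.31342351e+01, -3.52734089e+01,  7.08791893e-02,
        2.14876025e-02, -1.24942872e-05]), 'tool_pos': array([ 0.20696407, -0.50956084,  0.40462419]), 'orientation': array([-1.79996881e+02, -8.58602801e-05,  2.21068969e+01]), 'ft_force': array([ 0.12641179, -0.60165122, -0.19976136]), 'ft_torque': array([ 0.00351311,  0.00368422, -0.01959136]), 'finger_force': 0.0, 'width': 0.09353079671998188}
```

View pics/side0.png

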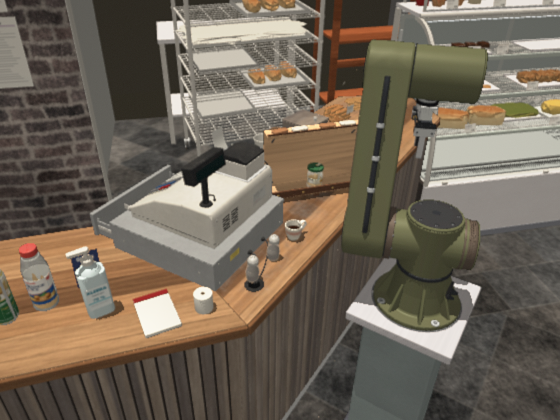

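View pics/top0.png

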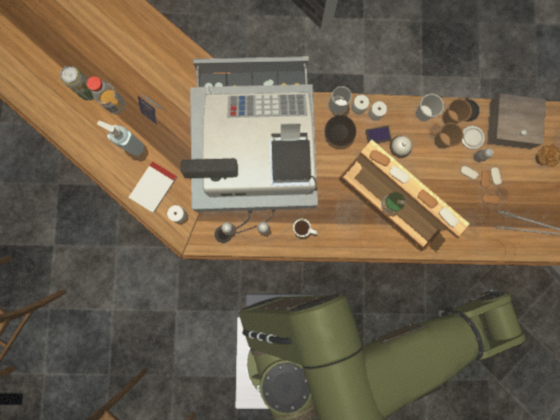

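The side view shows shakers at about (254,272) and (273,248), with the cup at (293,230). In the top view the shakers are at (227,229) and (264,229). The rack is rotated, with its dark front lip running from about (342,180) to (432,245). I'll zoom in on both.

```bash
python3 - <<'E'
from h import *
a=cv2.imread("pics/side0.png")[200:320,190:330];b=cv2.imread("pics/top0.png")[130:260,190:480]
a=cv2.resize(a,None,fx=3.2,fy=3.2,interpolation=cv2.INTER_CUBIC);b=cv2.resize(b,None,fx=2.7,fy=2.7,interpolation=cv2.INTER_CUBIC)
cv2.imwrite("pics/cs.png",a);cv2.imwrite("pics/ct.png",b)
d=np.load("top0.npy")
def at(c,d,u,v,r=2):
    m=np.zeros(d.shape,bool);m[v-r:v+r+1,u-r:u+r+1]=1;return np.round(np.median(pts(c,d,m),0),3)
for p in[(227,228),(224,235),(264,228),(302,228),(345,182),(360,192),(390,214),(400,222),(425,241),(375,147),(465,230),(318,205),(360,175)]:print(p,at("top",d,*p,1))
# shakers: cap tops
ci=arm.camera_info("top");
P=pts("top",d,np.ones(d.shape,bool))
for lo,hi in[(.07,.1),(.03,.1)]:
  s=P[(P[:,2]>lo)&(P[:,2]<hi)&(P[:,0]>.38)&(P[:,0]<.5)&(P[:,1]>.0)&(P[:,1]<.25)]
  for q in(s[s[:,1]>.13],s[s[:,1]<=.13]):print(len(q),np.round(np.median(q,0),3),np.round(q.min(0),3),np.round(q.max(0),3))
# rack board
s=P[(P[:,2]>.25)&(P[:,2]<.3)&(P[:,1]<-.17)&(P[:,0]>.4)].astype(np.float32)
print("board",len(s),cv2.minAreaRect(s[:,:2]),cv2.boxPoints(cv2.minAreaRect(s[:,:2])).round(3).tolist())
E
```

```text
(227, 228) [0.446 0.189 0.087]
(224, 235) [0.428 0.207 0.003]
(264, 228) [0.447 0.068 0.087]
(302, 228) [ 0.453 -0.061  0.033]
(345, 182) [ 0.611 -0.206  0.05 ]
(360, 192) [ 0.58  -0.261  0.03 ]
(390, 214) [ 0.505 -0.364  0.037]
(400, 222) [ 0.477 -0.4    0.03 ]
(425, 241) [ 0.413 -0.484  0.028]
(375, 147) [ 0.682 -0.263  0.263]
(465, 230) [ 0.455 -0.638  0.002]
(318, 205) [ 0.536 -0.119 -0.   ]
(360, 175) [ 0.64  -0.262  0.03 ]
87 [0.446 0.193 0.085] [0.433 0.177 0.071] [0.463 0.21  0.092]
85 [0.451 0.074 0.085] [0.435 0.058 0.074] [0.465 0.088 0.094]
126 [0.446 0.189 0.082] [0.429 0.173 0.032] [0.47  0.21  0.092]
133 [0.448 0.074 0.081] [0.431 0.042 0.03 ] [0.5   0.124 0.094]Traceback (most recent call last):
  File "<stdin>", line 17, in <module>
cv2.error: OpenCV(4.12.0) /io/opencv/modules/imgproc/src/convhull.cpp:143: error: (-215:Assertion failed) total >= 0 && (depth == CV_32F || depth == CV_32S) in function 'convexHull'
```

View pics/cs.png

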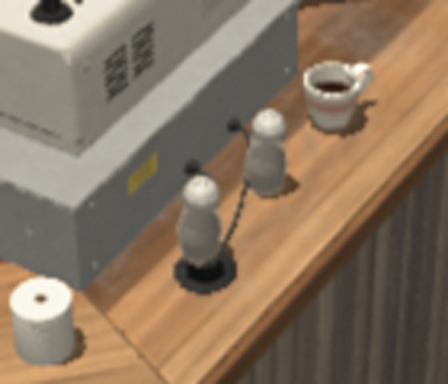

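View pics/ct.png

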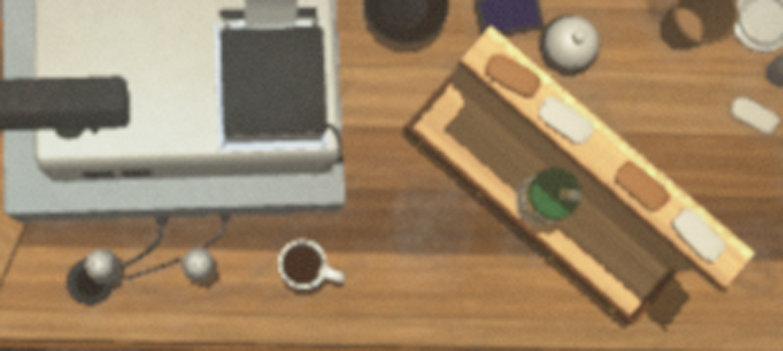

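```bash
python3 - <<'E'
from h import *
d=np.load("top0.npy")
P=pts("top",d,np.ones(d.shape,bool)).astype(np.float32)
def rect(n,s):
    s=np.ascontiguousarray(s[:,:2]).astype(np.float32)
    print(n,len(s)); 
    if len(s)>5: print(np.array(cv2.boxPoints(cv2.minAreaRect(s))).round(3).tolist())
R=(P[:,1]<-.17)&(P[:,1]>-.7)&(P[:,0]>.38)&(P[:,0]<.75)
z=P[:,2]
rect("board",P[R&(z>.25)&(z<.31)])
L=P[R&(z>.043)&(z<.056)];rect("lip",L)
F=P[R&(z>.025)&(z<.036)]
# line fit of lip
l=cv2.fitLine(np.ascontiguousarray(L[:,:2]),cv2.DIST_HUBER,0,.005,.005).ravel();print("lipline",l,np.degrees(np.arctan2(l[1],l[0])))
f=cv2.fitLine(np.ascontiguousarray(P[R&(z>.25)&(z<.31)][:,:2]),cv2.DIST_HUBER,0,.005,.005).ravel();print("boardline",f,np.degrees(np.arctan2(f[1],f[0])))
rect("floor",F)
H=P[R&(z>.106)&(z<.122)&(P[:,0]<.6)];rect("honey",H);print(H[:,:2].mean(0),z[R].max())
v=[(248,222),(245,231),(235,226),(273,214),(250,213),(215,237)]
for u,w in v:
    m=np.zeros(d.shape,bool);m[w-1:w+2,u-1:u+2]=1;print(u,w,pts("top",d,m)[:,2].round(3))
# till front face
T=P[(P[:,2]>.05)&(P[:,2]<.125)&(P[:,1]>-.1)&(P[:,1]<.28)&(P[:,0]>.48)&(P[:,0]<.6)];print("till",T.min(0),T.max(0))
E
```

```text
board 2509
[[0.41100001335144043, -0.49900001287460327], [0.4560000002384186, -0.5379999876022339], [0.7049999833106995, -0.25099998712539673], [0.6600000262260437, -0.21199999749660492]]
lip 546
[[0.3790000081062317, -0.47099998593330383], [0.6830000281333923, -0.7360000014305115], [0.9330000281333923, -0.4490000009536743], [0.628000020980835, -0.18400000035762787]]
lipline [ 0.48822245  0.8727192   0.5149436  -0.3627309 ] 60.77618
boardline [ 0.6549717   0.7556534   0.5557512  -0.37427077] 49.082497
floor 1957
[[0.38199999928474426, -0.4690000116825104], [0.6970000267028809, -0.7279999852180481], [0.9900000095367432, -0.3709999918937683], [0.6759999990463257, -0.1120000034570694]]
honey 287
[[0.4819999933242798, -0.4860000014305115], [0.546999990940094, -0.49799999594688416], [0.5770000219345093, -0.33500000834465027], [0.5120000243186951, -0.3230000138282776]]
[ 0.53737944 -0.35943028] 0.2795116
248 222 [ 0.025 -0.    -0.004 -0.    -0.     0.002 -0.004  0.002  0.001]
245 231 [ 0.009  0.021  0.01   0.005  0.003  0.002 -0.004 -0.005 -0.003]
235 226 [ 0.001 -0.005  0.008 -0.006  0.004 -0.002  0.     0.003  0.002]
273 214 [ 0.033 -0.002 -0.002  0.03   0.005  0.002  0.031 -0.004  0.006]
250 213 [ 0.034  0.03   0.029  0.032  0.032  0.004  0.03   0.03  -0.004]
215 237 [-0.001  0.008  0.004  0.004  0.003  0.006  0.008  0.003  0.004]
till [ 0.48124063 -0.09986135  0.05000798] [0.5985542  0.2799911  0.12484441]
```

```bash
cat >> h.py <<'E'
from scipy.spatial.transform import Rotation as Ro
def plan(g,psi,lean=30,n=None):
    """rows (tool axes) from the present pose to grasp point g, heading psi, lean"""
    o=arm.get_obs();p=np.array(o["tool_pos"]);R=Ro.from_euler("xyz",o["orientation"],degrees=True)
    T=Ro.from_euler("z",psi,degrees=True)*Ro.from_euler("y",-lean,degrees=True)*Ro.from_euler("x",180,degrees=True)
    t=np.array(g)-.18*T.as_matrix()[:,2]
    rv=(R.inv()*T).as_rotvec(degrees=True)
    if n is None:n=int(np.ceil(max(np.linalg.norm(t-p)/.04,np.linalg.norm(rv)/7,1)))
    print("t",round(o["time_s"],2),"flange goal",t.round(3),"now",p.round(3),"z",T.as_matrix()[:,2].round(2),"rows",n,"grasp now",(p+.18*R.as_matrix()[:,2]).round(3))
    C=R
    for i in range(n):
        print(*(C.inv().apply((t-p)/n).round(4)),*(rv/n).round(2));C=C*Ro.from_rotvec(rv/n,degrees=True)
E
python3 -c "
from h import *
# rotate+go to in front of shaker 2, backed off 0.11 along tool z
plan([.449-.055,.072,.05+.095],0)"
```

```text
t 0.5 flange goal [0.304 0.072 0.301] now [ 0.207 -0.51   0.405] z [ 0.5  -0.   -0.87] rows 15 grasp now [ 0.207 -0.51   0.225]
0.0206 -0.0335 0.0069 -0.39 1.97 1.44
0.0195 -0.034 0.0074 -0.39 1.97 1.44
0.0184 -0.0346 0.0078 -0.39 1.97 1.44
0.0172 -0.0351 0.0082 -0.39 1.97 1.44
0.016 -0.0355 0.0085 -0.39 1.97 1.44
0.0148 -0.036 0.0088 -0.39 1.97 1.44
0.0136 -0.0364 0.0091 -0.39 1.97 1.44
0.0124 -0.0368 0.0093 -0.39 1.97 1.44
0.0111 -0.0372 0.0094 -0.39 1.97 1.44
0.0099 -0.0375 0.0095 -0.39 1.97 1.44
0.0086 -0.0378 0.0096 -0.39 1.97 1.44
0.0073 -0.038 0.0096 -0.39 1.97 1.44
0.006 -0.0383 0.0096 -0.39 1.97 1.44
0.0047 -0.0385 0.0095 -0.39 1.97 1.44
0.0034 -0.0386 0.0094 -0.39 1.97 1.44
```

>>> {"op": "send_rows", "data": {"commands": [80,0.0206,-0.0335,0.0069,-0.39,1.97,1.44,80,0.0195,-0.034,0.0074,-0.39,1.97,1.44,80,0.0184,-0.0346,0.0078,-0.39,1.97,1.44,80,0.0172,-0.0351,0.0082,-0.39,1.97,1.44,80,0.016,-0.0355,0.0085,-0.39,1.97,1.44], "squeeze": 15}}

```text
time_s: 0.92
tool_pos: [0.2392, -0.3139, 0.3696]
orientation: [178.7, -10.1, 14.9]
ft_force: [1.2, -1.2, 0.9]
width: 0.0752
finger_force: 0.0
```

>>> {"op": "send_rows", "data": {"commands": [80,0.0148,-0.036,0.0088,-0.39,1.97,1.44,80,0.0136,-0.0364,0.0091,-0.39,1.97,1.44,80,0.0124,-0.0368,0.0093,-0.39,1.97,1.44,80,0.0111,-0.0372,0.0094,-0.39,1.97,1.44,80,0.0099,-0.0375,0.0095,-0.39,1.97,1.44]}}

```text
time_s: 1.33
tool_pos: [0.2711, -0.1202, 0.3351]
orientation: [178.6, -20.1, 7.7]
ft_force: [1.3, -0.4, 0.7]
width: 0.0752
finger_force: 0.0
```

```bash
python3 -c "
from h import *
plan([.449-.055,.072,.05+.095],0);print(arm.get_obs()['joint_pos'].round(1))"
```

```text
t 1.33 flange goal [0.304 0.072 0.301] now [ 0.271 -0.12   0.335] z [ 0.5  -0.   -0.87] rows 5 grasp now [ 0.333 -0.116  0.166]
0.0086 -0.0375 0.0095 -0.37 1.95 1.42
0.0073 -0.0377 0.0095 -0.37 1.95 1.42
0.0061 -0.0379 0.0095 -0.37 1.95 1.42
0.0048 -0.0381 0.0095 -0.37 1.95 1.42
0.0035 -0.0383 0.0094 -0.37 1.95 1.42
[-33.9 -15.7 130.9  16.   49.7  39.9]
```

>>> {"op": "send_rows", "data": {"commands": [80,0.0086,-0.0375,0.0095,-0.37,1.95,1.42,80,0.0073,-0.0377,0.0095,-0.37,1.95,1.42,80,0.0061,-0.0379,0.0095,-0.37,1.95,1.42,80,0.0048,-0.0381,0.0095,-0.37,1.95,1.42,80,0.0035,-0.0383,0.0094,-0.37,1.95,1.42]}}

```text
time_s: 1.75
tool_pos: [0.2992, 0.0398, 0.306]
orientation: [179.3, -28.1, 1.4]
ft_force: [1.3, -1.1, 0.6]
width: 0.075
finger_force: 0.0
```

```bash
python3 -c "
from h import *
plan([.449,.072,.05],0);print(arm.get_obs()['joint_pos'].round(1))
for c in ('top','side'):
  im,d=arm.snapshot(c)
  for m in arm.masks_of('salt_2_center',c):
    P=pts(c,d,m['region']);print(c,m['confidence'],m['xy'],np.percentile(P,[3,50,97],axis=0).round(3).tolist())
save('pre2',np.hstack([im[180:320,170:350]]).repeat(3,0).repeat(3,1))
"
```

```text
t 1.75 flange goal [0.359 0.072 0.206] now [0.299 0.04  0.306] z [ 0.5  -0.   -0.87] rows 4 grasp now [0.384 0.04  0.147]
0.0016 -0.008 0.0291 -0.01 0.47 0.31
0.0013 -0.008 0.0291 -0.01 0.47 0.31
0.001 -0.008 0.0291 -0.01 0.47 0.31
0.0007 -0.008 0.0291 -0.01 0.47 0.31
[  0.7 -13.2 134.1  -0.6  30.9  89.9]
top 0.61 [262.4, 228.9] [[0.431, 0.055, 0.005], [0.448, 0.074, 0.081], [0.471, 0.092, 0.092]]
side 0.79 [274.2, 251.1] [[0.432, 0.067, 0.01], [0.444, 0.088, 0.051], [0.463, 0.098, 0.091]]
```

View pics/pre2.png

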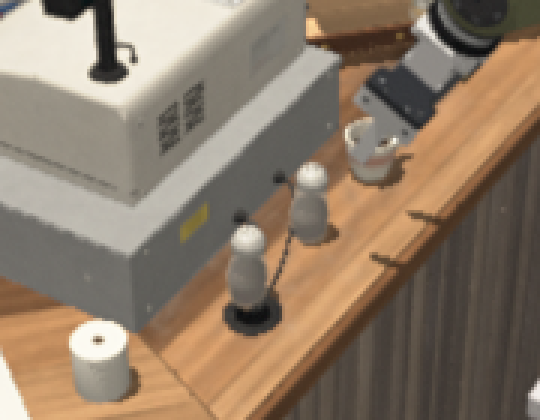

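The shaker stands clear at crop (313,205), and the open gripper is above right of it. Next I align sideways and advance along the tool axis.

```bash
python3 -c "
from h import *
plan([.393,.073,.145],0,n=2)"
```

```text
t 1.95 flange goal [0.303 0.073 0.301] now [0.299 0.038 0.306] z [ 0.5  -0.   -0.87] rows 2 grasp now [0.384 0.038 0.147]
0.0008 -0.0174 0.003 -0.0 1.05 0.71
0.0006 -0.0174 0.0031 -0.0 1.05 0.71
```

>>> {"op": "send_rows", "data": {"commands": [80,0.0008,-0.0174,0.003,0,1.05,0.71,80,0.0006,-0.0174,0.0031,0,1.05,0.71,80,0,0,0,0,0,0,80,0,0,0.03,0,0,0,80,0,0,0.03,0,0,0]}}

```text
time_s: 2.37
tool_pos: [0.3339, 0.0715, 0.2498]
orientation: [-180.0, -30.3, -0.2]
ft_force: [0.4, 0.5, -0.1]
width: 0.0755
finger_force: 0.0
```

```bash
python3 -c "
from h import *
plan([.448,.073,.05],0,n=3)"
```

```text
t 2.37 flange goal [0.358 0.073 0.206] now [0.334 0.072 0.25 ] z [ 0.5  -0.   -0.87] rows 3 grasp now [0.425 0.071 0.094]
-0.0004 -0.0005 0.0167 0.03 -0.1 -0.06
-0.0004 -0.0005 0.0167 0.03 -0.1 -0.06
-0.0004 -0.0005 0.0167 0.03 -0.1 -0.06
```

>>> {"op": "send_rows", "data": {"commands": [80,0,0,0.016,0,0,0,80,0,0,0.016,0,0,0,80,0,0,0.015,0,0,0,80,0,0,0,0,0,0,0,0,0,0,0,0,0]}}

```text
time_s: 2.78
tool_pos: [0.3568, 0.0714, 0.2083]
orientation: [180.0, -29.9, -0.3]
ft_force: [-0.0, -0.9, -0.3]
width: 0.0713
finger_force: 0.0
```

>>> {"op": "send_rows", "data": {"commands": [0,0,0,0,0,0,0,0,0,0,0,0,0,0,0,0,0,0,0,0,0,0,0,0,0,0,0,0]}}

```text
time_s: 3.12
tool_pos: [0.3567, 0.0725, 0.2089]
orientation: [-180.0, -30.1, -0.2]
ft_force: [0.1, 0.6, 0.8]
width: 0.0452
finger_force: 0.7
```

```bash
python3 -c "
from h import *
plan([.40,.06,.17],-20)"
```

```text
t 3.12 flange goal [0.315 0.091 0.326] now [0.357 0.073 0.209] z [ 0.47 -0.17 -0.87] rows 4 grasp now [0.447 0.072 0.053]
0.0057 -0.0046 -0.0305 -2.49 -0.02 4.28
0.0054 -0.0036 -0.0307 -2.49 -0.02 4.28
0.0052 -0.0027 -0.0308 -2.49 -0.02 4.28
0.005 -0.0017 -0.0309 -2.49 -0.02 4.28
```

>>> {"op": "send_rows", "data": {"commands": [0,0,0,0,0,0,0,0,0,0,0,0,0,0,0,0.01,0,-0.0173,0,0,0,0,0.02,0,-0.0346,0,0,0,0,0.02,0,-0.0346,0,0,0]}}

```text
time_s: 3.53
tool_pos: [0.3561, 0.0726, 0.3087]
orientation: [-179.9, -29.8, -0.2]
ft_force: [1.2, 0.2, -0.3]
width: 0.0402
finger_force: 14.6
```

```bash
python3 -c "
from h import *
# waypoint: in front of B slot; rack frame -> world
def rk(x,y,z): 
  c,s=np.cos(np.radians(-40.9)),np.sin(np.radians(-40.9)); return [.539+c*x-s*y,-.359+s*x+c*y,.03+z]
print(rk(0,-.1,0),rk(-.12,-.1,0))
plan(rk(-.12,-.08,.053+.05),-40.9)"
```

```text
[np.float64(0.47352591862826604), np.float64(-0.4345853469167639), 0.03] [np.float64(0.38282350232814927), np.float64(-0.35601644927068316), 0.03]
t 3.53 flange goal [ 0.328 -0.282  0.289] now [0.356 0.073 0.309] z [ 0.38 -0.33 -0.87] rows 9 grasp now [0.445 0.073 0.152]
-0.0037 0.0394 0.0003 -2.27 0.03 3.92
-0.001 0.0395 0.0019 -2.27 0.03 3.92
0.0017 0.0394 0.0035 -2.27 0.03 3.92
0.0044 0.039 0.005 -2.27 0.03 3.92
0.007 0.0384 0.0066 -2.27 0.03 3.92
0.0096 0.0375 0.0081 -2.27 0.03 3.92
0.0122 0.0364 0.0095 -2.27 0.03 3.92
0.0146 0.0351 0.0109 -2.27 0.03 3.92
0.017 0.0336 0.0123 -2.27 0.03 3.92
```

```bash
python3 -c "
from h import *
im,d=arm.snapshot('side');save('held',im[180:320,170:350].repeat(3,0).repeat(3,1))
for m in arm.masks_of('salt_1_center','side'):
    P=pts('side',d,m['region']);print(m['confidence'],m['xy'],np.percentile(P,[3,50,97],axis=0).round(3).tolist())
o=arm.get_obs();print(o['width'],o['finger_force'])
"
```

```text
0.67 [252.3, 271.7] [[0.429, 0.191, 0.009], [0.44, 0.209, 0.05], [0.459, 0.218, 0.092]]
0.04025819088994248 14.629910073126666
```

View pics/held.png

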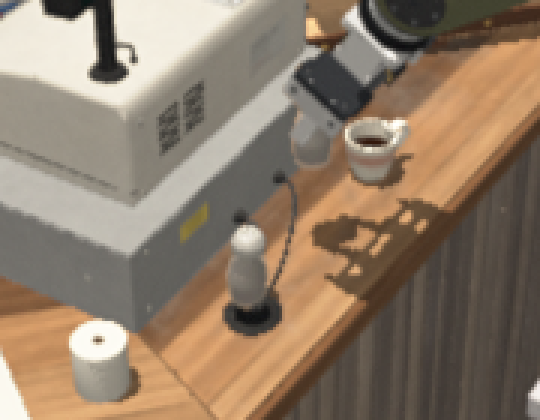

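The shaker is held upright in the gripper at crop (312,140), and the cup and shaker 1 are undisturbed. I'll carry it to the rack.

>>> {"op": "send_rows", "data": {"commands": [0,-0.0037,0.0394,0.0003,-2.27,0.03,3.92,0,-0.001,0.0395,0.0019,-2.27,0.03,3.92,0,0.0017,0.0394,0.0035,-2.27,0.03,3.92,0,0.0044,0.039,0.005,-2.27,0.03,3.92,0,0.007,0.0384,0.0066,-2.27,0.03,3.92]}}

```text
time_s: 4.05
tool_pos: [0.34, -0.1261, 0.2968]
orientation: [-180.0, -30.2, -23.1]
ft_force: [0.9, 0.8, -0.4]
width: 0.0401
finger_force: 14.6
```

>>> {"op": "send_rows", "data": {"commands": [0,0.0096,0.0375,0.0081,-2.27,0.03,3.92,0,0.0122,0.0364,0.0095,-2.27,0.03,3.92,0,0.0146,0.0351,0.0109,-2.27,0.03,3.92,0,0.017,0.0336,0.0123,-2.27,0.03,3.92,0,0,0,0,0,0,0]}}

```text
time_s: 4.47
tool_pos: [0.3274, -0.2866, 0.2879]
orientation: [-179.9, -30.3, -41.5]
ft_force: [0.7, 1.0, -0.9]
width: 0.0401
finger_force: 14.6
```

```bash
cat >> h.py <<'E'
def rk(x,y,z):
    c,s=np.cos(np.radians(-40.9)),np.sin(np.radians(-40.9)); return [.539+c*x-s*y,-.359+s*x+c*y,.03+z]
E
python3 -c "
from h import *
plan(rk(0,-.1,.053+.045),-40.9,n=5);print(arm.get_obs()['width'])"
```

```text
t 4.47 flange goal [ 0.405 -0.376  0.284] now [ 0.327 -0.287  0.288] z [ 0.38 -0.33 -0.87] rows 5 grasp now [ 0.396 -0.347  0.132]
0.0199 0.003 0.0125 0.05 -0.05 -0.11
0.0199 0.0031 0.0125 0.05 -0.05 -0.11
0.0199 0.0031 0.0125 0.05 -0.05 -0.11
0.0199 0.0032 0.0125 0.05 -0.05 -0.11
0.0199 0.0032 0.0124 0.05 -0.05 -0.11
0.04013098729767973
```

>>> {"op": "send_rows", "data": {"commands": [0,0.0199,0.003,0.0125,0,0,-0.1,0,0.0199,0.003,0.0125,0,0,-0.1,0,0.0199,0.003,0.0125,0,0,-0.1,0,0.0199,0.003,0.0125,0,0,-0.1,0,0.0199,0.003,0.0125,0,0,-0.1]}}

```text
time_s: 4.88
tool_pos: [0.4081, -0.3705, 0.2838]
orientation: [179.8, -30.2, -40.4]
ft_force: [0.3, 0.6, -0.6]
width: 0.0404
finger_force: 14.6
```

>>> {"op": "send_rows", "data": {"commands": [0,0,0,0,0,0,0,0,0,0,0,0,0,0]}}

```text
time_s: 5.05
tool_pos: [0.4076, -0.3699, 0.2835]
orientation: [179.8, -30.1, -40.4]
ft_force: [-0.6, 0.8, -1.1]
width: 0.0398
finger_force: 14.6
```

```bash
python3 -c "
from h import *
plan(rk(0,-.1,.055),-40.9,n=4)
im,d=arm.snapshot('top');save('place2',im[140:260,320:480].repeat(4,0).repeat(4,1))
s,_=arm.snapshot('side');save('place2s',s[100:220,240:420].repeat(4,0).repeat(4,1))
for m in arm.masks_of('salt_1_center','side'):
    P=pts('side',_,m['region']);print(m['confidence'],m['xy'],np.percentile(P,[3,50,97],axis=0).round(3).tolist())
"
```

```text
t 5.05 flange goal [ 0.405 -0.376  0.241] now [ 0.408 -0.37   0.284] z [ 0.38 -0.33 -0.87] rows 4 grasp now [ 0.476 -0.429  0.128]
-0.0049 0.0014 0.0095 -0.02 -0.04 0.1
-0.0049 0.0014 0.0095 -0.02 -0.04 0.1
-0.0049 0.0014 0.0095 -0.02 -0.04 0.1
-0.0049 0.0014 0.0095 -0.02 -0.04 0.1
0.7 [252.4, 271.1] [[0.429, 0.183, 0.002], [0.441, 0.208, 0.046], [0.477, 0.218, 0.09]]
```

View pics/place2s.png

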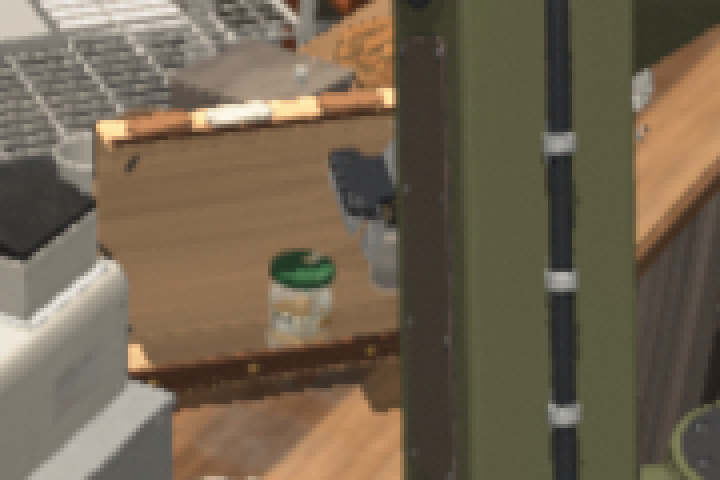

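The held shaker is over the shelf at crop (385,250), to the right of the honey jar at (302,300), and nothing is touching. I'll lower it now.

>>> {"op": "send_rows", "data": {"commands": [0,-0.0049,0.0014,0.0095,0,0,0.1,0,-0.0049,0.0014,0.0095,0,0,0.1,0,-0.0049,0.0014,0.0095,0,0,0.1,0,-0.0045,0.0014,0.008,0,0,0.1,0,0,0,0,0,0,0]}}

```text
time_s: 5.62
tool_pos: [0.4045, -0.3753, 0.241]
orientation: [-179.9, -30.0, -40.9]
ft_force: [-0.4, 0.3, -1.5]
width: 0.0398
finger_force: 14.6
```

>>> {"op": "send_rows", "data": {"commands": [0,-0.0007,0,0.0013,0,0,0,0,-0.0007,0,0.0013,0,0,0,0,0,0,0,0,0,0]}}

```text
time_s: 5.87
tool_pos: [0.4052, -0.3756, 0.2408]
orientation: [-180.0, -30.3, -40.9]
ft_force: [0.5, -0.3, -1.2]
width: 0.0398
finger_force: 14.6
```

```bash
python3 -c "
from h import *
plan(rk(0,-.1,.053),-40.9,n=1)"
```

```text
t 5.87 flange goal [ 0.405 -0.376  0.239] now [ 0.405 -0.376  0.241] z [ 0.38 -0.33 -0.87] rows 1 grasp now [ 0.474 -0.435  0.085]
-0.0008 -0.0001 0.0018 -0.05 -0.28 0.0
```

>>> {"op": "send_rows", "data": {"commands": [0,-0.0008,0,0.0013,0,0,0,0,-0.0008,0,0.0013,0,0,0,0,0,0,0,0,0,0]}}

```text
time_s: 6.12
tool_pos: [0.4054, -0.3757, 0.2384]
orientation: [-180.0, -30.4, -40.9]
ft_force: [-1.0, 1.5, 4.1]
width: 0.0401
finger_force: 14.8
```

>>> {"op": "send_rows", "data": {"commands": [55,0,0,0,0,0,0,62,0,0,0,0,0,0,62,0,0,0,0,0,0,62,0,0,0,0,0,0]}}

```text
time_s: 6.45
tool_pos: [0.4051, -0.3755, 0.2376]
orientation: [-179.9, -30.3, -40.9]
ft_force: [0.3, 0.3, 0.3]
width: 0.0579
finger_force: 0.0
```

>>> {"op": "send_rows", "data": {"commands": [62,0,0,-0.01,0,0,0,62,0,0,-0.02,0,0,0,62,0,0,-0.03,0,0,0,62,0,0,-0.035,0,0,0,62,0,0,-0.035,0,0,0]}}

```text
time_s: 6.87
tool_pos: [0.3546, -0.3318, 0.3512]
orientation: [-179.9, -30.2, -40.9]
ft_force: [-0.1, -0.2, -0.0]
width: 0.0585
finger_force: 0.0
```

```bash
python3 -c "
from h import *
plan([.391,.192,.149],0)
im,d=arm.snapshot('top');save('p2',im[140:260,180:480].repeat(2,0).repeat(2,1))
for l in ('salt_1_center','honey_center','cup_center'):
  for m in arm.masks_of(l,'top'):
    P=pts('top',d,m['region']);print(l,m['confidence'],m['xy'],np.percentile(P,[3,50,97],axis=0).round(3).tolist())
"
```

```text
t 6.87 flange goal [0.301 0.192 0.305] now [ 0.355 -0.332  0.351] z [ 0.5  -0.   -0.87] rows 14 grasp now [ 0.423 -0.391  0.196]
-0.0253 -0.0258 -0.0109 1.46 -0.02 -2.53
-0.0242 -0.0271 -0.0102 1.46 -0.02 -2.53
-0.0229 -0.0284 -0.0095 1.46 -0.02 -2.53
-0.0217 -0.0297 -0.0088 1.46 -0.02 -2.53
-0.0203 -0.0308 -0.008 1.46 -0.02 -2.53
-0.019 -0.0319 -0.0072 1.46 -0.02 -2.53
-0.0175 -0.0328 -0.0063 1.46 -0.02 -2.53
-0.0161 -0.0337 -0.0055 1.46 -0.02 -2.53
-0.0146 -0.0345 -0.0046 1.46 -0.02 -2.53
-0.013 -0.0352 -0.0037 1.46 -0.02 -2.53
-0.0115 -0.0359 -0.0028 1.46 -0.02 -2.53
-0.0099 -0.0364 -0.0019 1.46 -0.02 -2.53
-0.0082 -0.0368 -0.0009 1.46 -0.02 -2.53
-0.0066 -0.0372 -0.0 1.46 -0.02 -2.53
honey_center 0.82 [395.1, 203.1] [[0.508, -0.391, 0.031], [0.533, -0.352, 0.112], [0.563, -0.33, 0.119]]
cup_center 0.59 [301.1, 226.3] [[0.428, -0.093, 0.026], [0.452, -0.059, 0.035], [0.479, -0.032, 0.058]]
```

View pics/p2.png

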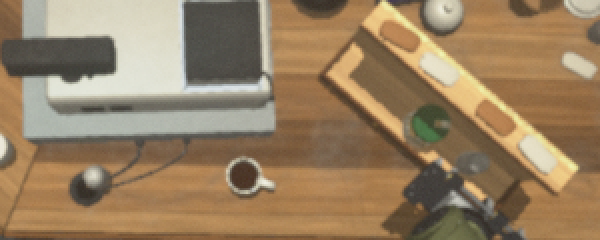

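The first shaker stands on the shelf at crop (472,163) beside the honey jar, and the cup hasn't moved. I'll go for the second one.

>>> {"op": "send_rows", "data": {"commands": [62,-0.0253,-0.0258,-0.0109,1.46,0,-2.53,62,-0.0242,-0.0271,-0.0102,1.46,0,-2.53,62,-0.0229,-0.0284,-0.0095,1.46,0,-2.53,62,-0.0217,-0.0297,-0.0088,1.46,0,-2.53,80,-0.0203,-0.0308,-0.008,1.46,0,-2.53]}}

```text
time_s: 7.48
tool_pos: [0.3358, -0.1443, 0.3319]
orientation: [180.0, -30.1, -26.2]
ft_force: [1.2, 0.3, 0.7]
width: 0.0621
finger_force: 0.0
```

>>> {"op": "send_rows", "data": {"commands": [80,-0.019,-0.0319,-0.0072,1.46,0,-2.53,80,-0.0175,-0.0328,-0.0063,1.46,0,-2.53,80,-0.0161,-0.0337,-0.0055,1.46,0,-2.53,80,-0.0146,-0.0345,-0.0046,1.46,0,-2.53,80,-0.013,-0.0352,-0.0037,1.46,0,-2.53]}}

```text
time_s: 7.9
tool_pos: [0.3165, 0.0429, 0.3155]
orientation: [179.9, -30.2, -11.5]
ft_force: [1.3, -1.0, -0.0]
width: 0.0751
finger_force: 0.0
```

>>> {"op": "send_rows", "data": {"commands": [80,-0.0115,-0.0359,-0.0028,1.46,0,-2.53,80,-0.0099,-0.0364,-0.0019,1.46,0,-2.53,80,-0.0082,-0.0368,-0.0009,1.46,0,-2.53,80,-0.0066,-0.0372,0,1.46,0,-2.53,80,0,0,0,0,0,0]}}

```text
time_s: 8.32
tool_pos: [0.3007, 0.1957, 0.3013]
orientation: [179.8, -30.1, 0.7]
ft_force: [0.5, -0.2, -0.8]
width: 0.0752
finger_force: 0.0
```

```bash
python3 -c "
from h import *
im,d=arm.snapshot('top')
P=pts('top',d,np.ones(d.shape,bool));s=P[(P[:,2]>.07)&(P[:,2]<.096)&(P[:,0]>.42)&(P[:,0]<.48)&(P[:,1]>.15)&(P[:,1]<.23)];print(len(s),np.median(s,0).round(3),s.min(0).round(3),s.max(0).round(3))
plan([.391,.191,.149],0)
"
```

```text
84 [0.446 0.192 0.085] [0.43  0.177 0.072] [0.46  0.21  0.093]
t 8.37 flange goal [0.301 0.191 0.305] now [0.301 0.193 0.301] z [ 0.5  -0.   -0.87] rows 1 grasp now [0.391 0.194 0.145]
0.0017 0.0025 -0.0032 -0.01 -0.06 0.47
```

>>> {"op": "send_rows", "data": {"commands": [80,0,0.001,0.03,0,0,0,80,0,0,0.03,0,0,0,80,0,0,0.024,0,0,0,80,0,0,0.022,0,0,0,80,0,0,0,0,0,0]}}

```text
time_s: 8.78
tool_pos: [0.3607, 0.1833, 0.2141]
orientation: [-180.0, -29.3, 0.2]
ft_force: [-0.4, 0.2, 0.3]
width: 0.0753
finger_force: 0.0
```

>>> {"op": "send_rows", "data": {"commands": [0,0,0,0,0,0,0,0,0,0,0,0,0,0,0,0,0,0,0,0,0,0,0,0,0,0,0,0,0,0,0,0,0,0,0]}}

```text
time_s: 9.2
tool_pos: [0.3596, 0.185, 0.2179]
orientation: [-179.8, -29.7, 0.3]
ft_force: [0.3, 0.8, 1.2]
width: 0.0451
finger_force: 0.5
```

>>> {"op": "send_rows", "data": {"commands": [0,0,0,0,0,0,0,0,0,0,0,0,0,0]}}

```text
time_s: 9.37
tool_pos: [0.3597, 0.185, 0.2176]
orientation: [-179.8, -29.7, 0.3]
ft_force: [0.5, 0.8, 3.1]
width: 0.0343
finger_force: 14.1
```

```bash
python3 -c "
from h import *
plan([.445,.191,.053],0)"
```

```text
t 9.37 flange goal [0.355 0.191 0.209] now [0.36  0.185 0.218] z [ 0.5  -0.   -0.87] rows 1 grasp now [0.449 0.186 0.061]
-0.0084 -0.006 0.0053 -0.33 0.3 0.26
```

```bash
python3 -c "
from h import *
s,d=arm.snapshot('side');save('g1',s[210:310,190:310].repeat(5,0).repeat(5,1))
for m in arm.masks_of('salt_1_center','side'):
    P=pts('side',d,m['region']);print(m['confidence'],m['xy'],np.percentile(P,[3,50,97],axis=0).round(3).tolist())
t,d=arm.snapshot('top')
for m in arm.masks_of('salt_1_center','top'):
    P=pts('top',d,m['region']);print(m['confidence'],m['xy'],np.percentile(P,[3,50,97],axis=0).round(3).tolist())
o=arm.get_obs();print(o)
"
```

```text
0.41 [227.4, 227.7] [[0.426, 0.172, 0.038], [0.446, 0.183, 0.083], [0.463, 0.199, 0.154]]
{'time_s': 9.5667, 'joint_pos': array([ 24.00354713,  13.06441864, 123.87716842, -36.99805921,
        19.05577069, 146.32717751]), 'dq': array([ 0.01276273,  0.1635325 , -0.03892208,  0.01157981, -0.05025007,
       -0.0533891 ]), 'effort': array([-2.73465144e-02, -3.51583207e+01, -2.14464855e+01, -2.05533667e-01,
       -1.31754130e-01, -3.57892457e-02]), 'tool_pos': array([0.3599032 , 0.18496673, 0.21747486]), 'orientation': array([-179.82913602,  -29.6979336 ,    0.29443187]), 'ft_force': array([0.60607166, 0.26897863, 4.96152685]), 'ft_torque': array([ 0.13647938, -0.45693268, -0.00648909]), 'finger_force': 14.381763593119103, 'width': 0.03447847162050549}
```

View pics/g1.png

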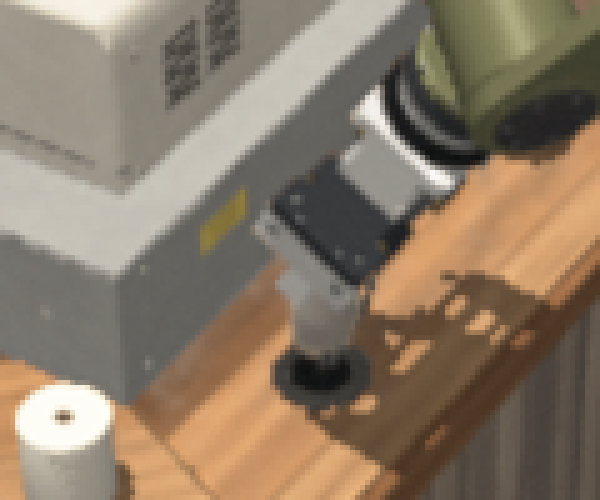

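Joint 6 reached its limit, so the pads closed high on the tapered glass. I'll open, back off, and regrasp with a radial heading of about 24°.

>>> {"op": "send_rows", "data": {"commands": [50,0,0,0,0,0,0,80,0,0,0,0,0,0,80,0,0,0,0,0,0,80,0,0,0,0,0,0]}}

```text
time_s: 9.9
tool_pos: [0.3596, 0.1848, 0.2169]
orientation: [-179.9, -29.6, 0.3]
ft_force: [0.1, -0.1, -0.8]
width: 0.0579
finger_force: 0.0
```

>>> {"op": "send_rows", "data": {"commands": [80,0,0,-0.03,0,0,0,80,0,0,-0.03,0,0,0,80,0,0,-0.03,0,0,0,80,0,0,-0.02,0,0,0,80,0,0,0,0,0,0]}}

```text
time_s: 10.32
tool_pos: [0.3045, 0.1845, 0.3154]
orientation: [-179.7, -29.9, 0.3]
ft_force: [-0.5, 0.3, 0.4]
width: 0.075
finger_force: 0.0
```

```bash
python3 -c "
from h import *
t,d=arm.snapshot('top')
P=pts('top',d,np.ones(d.shape,bool));s=P[(P[:,2]>.07)&(P[:,2]<.096)&(P[:,0]>.42)&(P[:,0]<.48)&(P[:,1]>.15)&(P[:,1]<.23)];print(len(s),np.median(s,0).round(3),s.min(0).round(3),s.max(0).round(3))
a=np.radians(24);x,y=np.median(s,0)[:2]
plan([x-.055*np.cos(a),y-.055*np.sin(a),.048+.095],24)
print(arm.get_obs()['joint_pos'].round(1))
"
```

```text
85 [0.446 0.186 0.085] [0.43  0.171 0.071] [0.46  0.203 0.095]
t 10.37 flange goal [0.313 0.127 0.299] now [0.305 0.184 0.314] z [ 0.46  0.2  -0.87] rows 4 grasp now [0.394 0.186 0.158]
-0.0001 0.0143 0.0042 2.9 0.03 -5.14
-0.0014 0.0144 0.0034 2.9 0.03 -5.14
-0.0027 0.0144 0.0027 2.9 0.03 -5.14
-0.004 0.0142 0.002 2.9 0.03 -5.14
[ 27.9  -4.9 126.3 -23.9  33.9 134.6]
```

>>> {"op": "send_rows", "data": {"commands": [80,0,0.0143,0.0042,2.9,0,-5.14,80,-0.0014,0.0144,0.0034,2.9,0,-5.14,80,-0.0027,0.0144,0.0027,2.9,0,-5.14,80,-0.004,0.0142,0.002,2.9,0,-5.14,80,0,0,0,0,0,0]}}

```text
time_s: 10.78
tool_pos: [0.3101, 0.1424, 0.3003]
orientation: [-179.9, -29.0, 17.5]
ft_force: [0.4, -0.2, -1.0]
width: 0.0749
finger_force: 0.0
```

```bash
python3 -c "
from h import *
plan([.446,.186,.048],24,n=4)
print(arm.get_obs()['joint_pos'].round(1))
"
```

```text
t 10.78 flange goal [0.364 0.149 0.204] now [0.31  0.142 0.3  ] z [ 0.46  0.2  -0.87] rows 4 grasp now [0.393 0.169 0.143]
-0.0 0.0024 0.0275 0.79 0.25 -1.42
-0.0002 0.0028 0.0275 0.79 0.25 -1.42
-0.0004 0.0031 0.0275 0.79 0.25 -1.42
-0.0006 0.0035 0.0274 0.79 0.25 -1.42
[ 18.6  -6.3 129.7  -1.   27.7  91.9]
```

>>> {"op": "send_rows", "data": {"commands": [80,0,0.0024,0.0275,0.79,0.25,-1.42,80,0,0.0028,0.0275,0.79,0.25,-1.42,80,-0.0004,0.0031,0.0275,0.79,0.25,-1.42,80,-0.0006,0.0035,0.018,0.79,0.25,-1.42,80,0,0,0,0,0,0]}}

```text
time_s: 11.2
tool_pos: [0.3601, 0.1489, 0.2105]
orientation: [-179.8, -29.8, 23.6]
ft_force: [0.8, -0.0, -0.4]
width: 0.0753
finger_force: 0.0
```

```bash
python3 -c "
from h import *
plan([.446,.186,.048],24)
print(arm.get_obs()['joint_pos'].round(1))
"
```

```text
t 11.2 flange goal [0.364 0.149 0.204] now [0.36  0.149 0.211] z [ 0.46  0.2  -0.87] rows 1 grasp now [0.442 0.185 0.054]
-0.0002 0.001 0.0075 0.0 0.17 -0.36
[ 16.4  12.  126.8  18.2  12.2  65.9]
```

>>> {"op": "send_rows", "data": {"commands": [80,0,0.001,0.007,0,0,0,80,0,0,0,0,0,0,0,0,0,0,0,0,0,0,0,0,0,0,0,0,0,0,0,0,0,0,0]}}

```text
time_s: 11.62
tool_pos: [0.3631, 0.1495, 0.2085]
orientation: [-179.9, -30.2, 23.7]
ft_force: [0.1, -1.0, 1.1]
width: 0.0587
finger_force: 0.0
```

>>> {"op": "send_rows", "data": {"commands": [0,0,0,0,0,0,0,0,0,0,0,0,0,0,0,0,0,0,0,0,0,0,0,0,0,0,0,0]}}

```text
time_s: 11.95
tool_pos: [0.3633, 0.1494, 0.2081]
orientation: [-179.9, -30.2, 23.7]
ft_force: [-1.1, 0.9, 1.7]
width: 0.04
finger_force: 15.0
```

```bash
python3 -c "
from h import *
plan([.446,.186,.048],24)
o=arm.get_obs();print(o['joint_pos'].round(1),o['width'],o['finger_force'])
"
```

```text
t 11.95 flange goal [0.364 0.149 0.204] now [0.363 0.149 0.208] z [ 0.46  0.2  -0.87] rows 1 grasp now [0.446 0.186 0.053]
-0.0018 0.0002 0.0038 0.02 -0.22 -0.26
[ 16.3  12.7 126.4  19.6  11.5  64.4] 0.04004335137688319 14.950393282924779
```

Now it matches the first grasp, at 40 mm width and 15 N. I'll lift it.

>>> {"op": "send_rows", "data": {"commands": [0,0.01,0,-0.0173,0,0,0,0,0.02,0,-0.0346,0,0,0,0,0.02,0,-0.0346,0,0,0,0,0,0,0,0,0,0]}}

```text
time_s: 12.28
tool_pos: [0.364, 0.1493, 0.314]
orientation: [-180.0, -30.7, 23.7]
ft_force: [0.7, 0.0, -0.2]
width: 0.0396
finger_force: 14.8
```

```bash
python3 -c "
from h import *
o=arm.get_obs();print(o['joint_pos'].round(1),o['width'])
plan([.39,-.03,.155],-10,n=7)
"
```

```text
[ 16.3  -0.6 122.3   8.2  28.   76.3] 0.03957312310554987
t 12.28 flange goal [ 0.301 -0.014  0.311] now [0.364 0.149 0.314] z [ 0.49 -0.09 -0.87] rows 7 grasp now [0.448 0.186 0.159]
-0.0154 0.0178 -0.0086 -2.44 -0.1 4.16
-0.014 0.0192 -0.0078 -2.44 -0.1 4.16
-0.0126 0.0205 -0.0069 -2.44 -0.1 4.16
-0.0111 0.0216 -0.006 -2.44 -0.1 4.16
-0.0095 0.0226 -0.0051 -2.44 -0.1 4.16
-0.0078 0.0234 -0.0041 -2.44 -0.1 4.16
-0.0061 0.0241 -0.003 -2.44 -0.1 4.16
```

>>> {"op": "send_rows", "data": {"commands": [0,-0.0154,0.0178,-0.0086,-2.44,-0.1,4.16,0,-0.014,0.0192,-0.0078,-2.44,-0.1,4.16,0,-0.0126,0.0205,-0.0069,-2.44,-0.1,4.16,0,-0.0111,0.0216,-0.006,-2.44,-0.1,4.16,0,-0.0095,0.0226,-0.0051,-2.44,-0.1,4.16]}}

```text
time_s: 12.7
tool_pos: [0.3176, 0.0313, 0.3057]
orientation: [179.9, -29.6, -0.5]
ft_force: [-0.1, -0.1, -0.4]
width: 0.0395
finger_force: 14.7
```

>>> {"op": "send_rows", "data": {"commands": [0,-0.0078,0.0234,-0.0041,-2.44,-0.1,4.16,0,-0.0061,0.0241,-0.003,-2.44,-0.1,4.16]}}

```text
time_s: 12.87
tool_pos: [0.2997, -0.0154, 0.3052]
orientation: [179.7, -29.5, -10.1]
ft_force: [-0.1, -0.2, -1.0]
width: 0.04
finger_force: 14.8
```

```bash
python3 -c "
from h import *
o=arm.get_obs();print(o['joint_pos'].round(1),o['width'])
plan(rk(-.14,.03,.11),-40.9)
# till right/front extents for clearance
d=np.load('top0.npy');P=pts('top',d,np.ones(d.shape,bool))
for lo,hi in((.08,.13),(.13,.2),(.2,.3)):
  T=P[(P[:,2]>lo)&(P[:,2]<hi)&(P[:,1]>-.15)&(P[:,1]<.1)&(P[:,0]>.5)&(P[:,0]<.8)];print(lo,len(T),np.percentile(T,1,axis=0).round(3))
"
```

```text
[ -9.9 -13.5 134.6  -0.7  29.4  90.8] 0.0400265761900895
t 12.87 flange goal [ 0.385 -0.186  0.296] now [ 0.3   -0.015  0.305] z [ 0.38 -0.33 -0.87] rows 5 grasp now [ 0.387 -0.032  0.148]
0.0189 0.0305 0.0129 -3.01 0.09 5.35
0.0216 0.0279 0.0145 -3.01 0.09 5.35
0.024 0.025 0.0159 -3.01 0.09 5.35
0.0262 0.0218 0.0172 -3.01 0.09 5.35
0.028 0.0183 0.0183 -3.01 0.09 5.35
0.08 849 [ 0.515 -0.101  0.087]
0.13 197 [ 0.549 -0.095  0.131]
0.2 3311 [ 0.552 -0.082  0.202]
```

>>> {"op": "send_rows", "data": {"commands": [0,0.0189,0.0305,0.0129,-3.01,0.1,5.35,0,0.0216,0.0279,0.0145,-3.01,0.1,5.35,0,0.024,0.025,0.0159,-3.01,0.1,5.35,0,0.0262,0.0218,0.0172,-3.01,0.1,5.35,0,0.028,0.0183,0.0183,-3.01,0.1,5.35]}}

```text
time_s: 13.28
tool_pos: [0.3865, -0.1866, 0.2957]
orientation: [-180.0, -30.1, -41.0]
ft_force: [0.9, 1.3, -0.9]
width: 0.0394
finger_force: 14.7
```

>>> {"op": "send_rows", "data": {"commands": [0,0,0,0,0,0,0]}}

```text
time_s: 13.37
tool_pos: [0.3879, -0.1887, 0.2955]
orientation: [-180.0, -30.1, -41.2]
ft_force: [0.2, -0.2, -0.8]
width: 0.0398
finger_force: 14.8
```

```bash
python3 -c "
from h import *
o=arm.get_obs();print(o['joint_pos'].round(1),o['width'])
plan(rk(0,.098,.1),-40.9,n=6)
"
```

```text
[-29.9   6.5 117.7 -12.6  26.8 111.1] 0.03981274452971974
t 13.37 flange goal [ 0.535 -0.226  0.286] now [ 0.388 -0.189  0.295] z [ 0.38 -0.33 -0.87] rows 6 grasp now [ 0.456 -0.248  0.14 ]
0.0187 -0.0115 0.0127 0.02 -0.01 -0.05
0.0187 -0.0115 0.0127 0.02 -0.01 -0.05
0.0187 -0.0115 0.0127 0.02 -0.01 -0.05
0.0187 -0.0114 0.0127 0.02 -0.01 -0.05
0.0188 -0.0114 0.0127 0.02 -0.01 -0.05
0.0188 -0.0114 0.0127 0.02 -0.01 -0.05
```

```bash
python3 -c "
from h import *
plan(rk(-.095,.095,.105),-40.9,n=3)
"
```

```text
t 13.37 flange goal [ 0.461 -0.166  0.291] now [ 0.388 -0.189  0.295] z [ 0.38 -0.33 -0.87] rows 3 grasp now [ 0.456 -0.248  0.14 ]
0.0109 -0.0218 0.0081 0.05 -0.02 -0.09
0.0109 -0.0218 0.0081 0.05 -0.02 -0.09
0.0109 -0.0218 0.0081 0.05 -0.02 -0.09
```

Then +0.095 m along the rack's x, which is 0.866·0.095 in tool x and 0.5·0.095 in tool z.

>>> {"op": "send_rows", "data": {"commands": [0,0.0109,-0.0218,0.0081,0,0,0,0,0.0109,-0.0218,0.0081,0,0,0,0,0.0109,-0.0218,0.0081,0,0,0,0,0,0,0,0,0,0]}}

```text
time_s: 13.7
tool_pos: [0.462, -0.1603, 0.2911]
orientation: [-180.0, -30.1, -40.6]
ft_force: [0.6, 0.4, -0.6]
width: 0.0397
finger_force: 14.8
```

>>> {"op": "send_rows", "data": {"commands": [0,0.0206,0,0.0119,0,0,0,0,0.0206,0,0.0119,0,0,0,0,0.0206,0,0.0119,0,0,0,0,0.0206,0,0.0119,0,0,0,0,0,0,0,0,0,0]}}

```text
time_s: 14.12
tool_pos: [0.5331, -0.2253, 0.2913]
orientation: [-180.0, -30.1, -40.7]
ft_force: [-0.6, 0.7, -1.1]
width: 0.0395
finger_force: 14.8
```

```bash
python3 -c "
from h import *
plan(rk(0,.098,.055),-40.9,n=4)
im,d=arm.snapshot('side');save('p1s',im[100:220,240:420].repeat(4,0).repeat(4,1))
"
```

```text
t 14.12 flange goal [ 0.535 -0.226  0.241] now [ 0.533 -0.225  0.291] z [ 0.38 -0.33 -0.87] rows 4 grasp now [ 0.602 -0.284  0.136]
-0.0059 -0.0002 0.0112 -0.03 -0.02 0.04
-0.0059 -0.0002 0.0112 -0.03 -0.02 0.04
-0.0059 -0.0002 0.0112 -0.03 -0.02 0.04
-0.0059 -0.0002 0.0112 -0.03 -0.02 0.04
```

View pics/p1s.png

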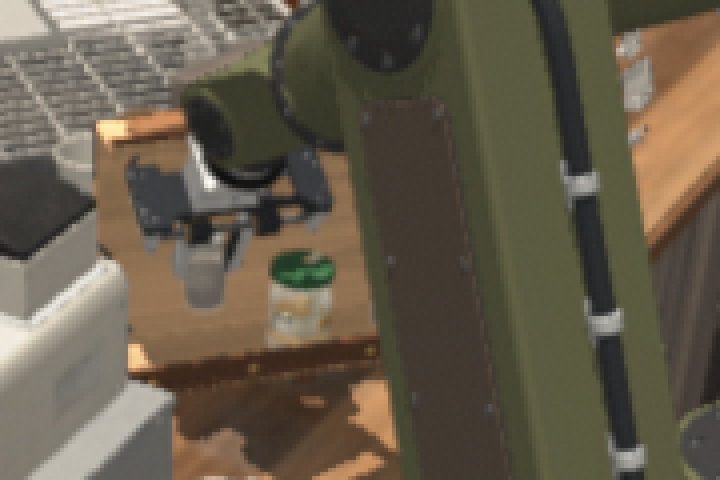

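The shaker hangs upright at crop (207,280), left of the honey jar at (302,300) and well clear of it. I'll lower it.

>>> {"op": "send_rows", "data": {"commands": [0,-0.0059,0,0.0112,0,0,0,0,-0.0059,0,0.0112,0,0,0,0,-0.0059,0,0.0112,0,0,0,0,-0.005,0,0.009,0,0,0,0,0,0,0,0,0,0]}}

```text
time_s: 14.58
tool_pos: [0.5323, -0.224, 0.2406]
orientation: [179.9, -29.8, -40.6]
ft_force: [0.2, 0.4, -2.1]
width: 0.0397
finger_force: 14.7
```

>>> {"op": "send_rows", "data": {"commands": [0,-0.0008,0,0.0013,0,0,0,0,-0.0008,0,0.0013,0,0,0,0,0,0,0,0,0,0]}}

```text
time_s: 14.83
tool_pos: [0.533, -0.2245, 0.2408]
orientation: [-180.0, -30.1, -40.7]
ft_force: [0.2, -0.0, -1.1]
width: 0.0397
finger_force: 14.8
```

>>> {"op": "send_rows", "data": {"commands": [0,-0.0008,0,0.0013,0,0,0,0,0,0,0,0,0,0]}}

```text
time_s: 15.0
tool_pos: [0.533, -0.2244, 0.2393]
orientation: [-180.0, -30.1, -40.7]
ft_force: [-0.1, 0.4, -0.9]
width: 0.0398
finger_force: 14.7
```

>>> {"op": "send_rows", "data": {"commands": [0,-0.0008,0,0.0013,0,0,0,0,0,0,0,0,0,0]}}

```text
time_s: 15.17
tool_pos: [0.5331, -0.2246, 0.2382]
orientation: [-180.0, -30.2, -40.7]
ft_force: [-1.3, -0.6, 3.5]
width: 0.0395
finger_force: 15.0
```

Contact. I'll release and back out.

>>> {"op": "send_rows", "data": {"commands": [55,0,0,0,0,0,0,62,0,0,0,0,0,0,62,0,0,0,0,0,0,62,0,0,0,0,0,0]}}

```text
time_s: 15.5
tool_pos: [0.5329, -0.2244, 0.2375]
orientation: [-180.0, -30.1, -40.7]
ft_force: [0.3, 0.2, 0.7]
width: 0.0581
finger_force: 0.0
```

>>> {"op": "send_rows", "data": {"commands": [62,0,0,-0.01,0,0,0,62,0,0,-0.02,0,0,0,62,0,0,-0.03,0,0,0,62,0,0,-0.035,0,0,0,62,0,0,-0.035,0,0,0]}}

```text
time_s: 15.92
tool_pos: [0.4825, -0.1813, 0.3514]
orientation: [-180.0, -30.0, -40.7]
ft_force: [0.1, -0.7, -0.0]
width: 0.0582
finger_force: 0.0
```

>>> {"op": "send_rows", "data": {"commands": [62,-0.03,0,-0.02,0,0,0,62,-0.03,0,-0.02,0,0,0,62,-0.03,0,-0.02,0,0,0,62,0,0,0,0,0,0]}}

```text
time_s: 16.25
tool_pos: [0.398, -0.1089, 0.3575]
orientation: [-180.0, -30.1, -40.6]
ft_force: [-0.3, 0.5, 0.2]
width: 0.0583
finger_force: 0.0
```

```bash
python3 -c "
from h import *
im,d=arm.snapshot('top');save('end',im[130:260,170:480].repeat(2,0).repeat(2,1))
s,_=arm.snapshot('side')
for c,dd in (('top',d),('side',_)):
 for l in ('salt_1_center','honey_center','cup_center','roll_center'):
  for m in arm.masks_of(l,c):
    P=pts(c,dd,m['region']);print(c,l,round(m['confidence'],2),np.round(m['xy']),np.percentile(P,[3,50,97],axis=0).round(3).tolist())
print(rk(0,.098,.09),rk(0,-.1,.09))
P=pts('top',d,np.ones(d.shape,bool))
for y in(.098,-.1):
  q=rk(0,y,.085);s=P[(np.hypot(P[:,0]-q[0],P[:,1]-q[1])<.035)&(P[:,2]>.1)&(P[:,2]<.128)];print(len(s),np.median(s,0).round(3) if len(s) else '')
"
```

```text
top salt_1_center 0.54 [368. 182.] [[0.583, -0.299, 0.057], [0.597, -0.278, 0.108], [0.616, -0.266, 0.122]]
top salt_1_center 0.28 [402. 192.] [[0.42, -0.509, 0.025], [0.55, -0.367, 0.089], [0.677, -0.224, 0.273]]
top honey_center 0.91 [391. 202.] [[0.508, -0.383, 0.039], [0.533, -0.351, 0.112], [0.56, -0.33, 0.119]]
top cup_center 0.58 [301. 227.] [[0.422, -0.095, 0.027], [0.452, -0.054, 0.036], [0.478, -0.029, 0.327]]
top roll_center 0.65 [178. 210.] [[0.47, 0.343, 0.003], [0.493, 0.363, 0.054], [0.52, 0.391, 0.061]]
side salt_1_center 0.65 [290. 179.] [[0.584, -0.283, 0.045], [0.596, -0.269, 0.084], [0.615, -0.258, 0.121]]
side honey_center 0.75 [311. 176.] [[0.508, -0.358, 0.045], [0.535, -0.333, 0.08], [0.557, -0.323, 0.118]]
side cup_center 0.72 [292. 229.] [[0.425, -0.101, 0.009], [0.448, -0.051, 0.039], [0.479, -0.024, 0.058]]
side roll_center 0.61 [203. 300.] [[0.471, 0.353, 0.011], [0.486, 0.382, 0.054], [0.514, 0.398, 0.062]]
[np.float64(0.6031645997442994), np.float64(-0.2849263600215713), 0.12] [np.float64(0.47352591862826604), np.float64(-0.4345853469167639), 0.12]
89 [ 0.601 -0.282  0.116]
90 [ 0.474 -0.435  0.114]
```

View pics/end.png

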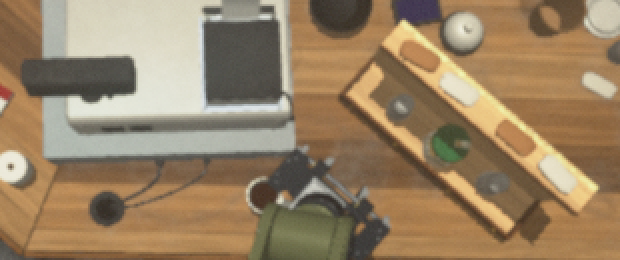

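Both shakers stand upright behind the lip, at crop (400,107) and (490,184). The honey jar, cup and roll haven't moved, and the arm touches nothing.

```bash
python3 -c "
from h import *
print(arm.hand_in())"
```

```text
the job is handed in; nothing more can be done
None
```

I set both salt shakers upright on the rack's lower shelf behind the lip and handed the job in at about 16 s; the final images show the honey jar, cup and till roll where they started, but the hand-in returned no verdict.

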